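# Knock a stuck glass block out of its mould

## Task

The blue glass block is stuck in its steel mould. Take the red-handled knock-out tool, feel gently for the access hole in the mould's aluminium back plate, and push the block out through the hole from behind until it stands well out of the mouth (as far as the tool goes); then lay the tool back in its rest, draw the block out and lower it, without dropping it, flat onto the middle of the cork mat. Leave the brush pot, the dish and the paint jar where they are and never ram the mould.

Things in the scene. Friction and masses are not known exactly. Their poses are not given: they have to be found in the camera images.
- mould: Steel mould screwed to the table; origin on the table under the middle of its level tunnel, z up, +x the way the block comes out. Tunnel from x = -55 to 55 mm, 53 mm wide, floor at z = 25, roof at z = 67 to 75 mm; outside 73 mm wide; base 140 x 130 x 12 mm. A sprung pad in the roof (x = -17 to 7 mm) clamps the block: pushing takes 10 to 18 N until its rear end passes the pad, then little.
- mould_back (a point): Middle of the tunnel (not of the hole) on the outer face of the aluminium back plate, 45 mm above the table; axes as the mould's. Plate 8 mm thick, 100 mm wide, z = 14 to 74 mm above the table, rigid. Its one access hole, 24 x 24 mm, is at this height but anywhere up to 16 mm to either side (y): not reported; find it by touch, or by the yellow knob on the plate's top edge straight above it.
- mould_mouth (a point): Middle of the mould's mouth, 45 mm above the table; axes as the mould's (x outwards). From here a ledge 36 mm wide and 80 mm long, level with the tunnel floor, carries the block as it comes out.
- block_mid (a point): Centre of the blue glass block, 90 (x, along the tunnel) x 50 x 40 mm (z), 0.3 to 0.6 kg. At the start it is inside the mould, front 10 to 18 mm behind the mouth, rear 2 to 10 mm from the back plate's inner face; its top is 65 mm above the table in the mould and on the ledge. Grasp it across its 50 mm width, which overhangs the ledge by 7 mm each side.
- tool_mid (a point): Centre of the red handle of the knock-out tool: a bar 100 x 30 x 30 mm (x along the tool, z up) with a steel shank 14 mm thick and 80 mm long on its +x end, same axis. 0.14 kg. The handle does not pass the hole: its front face, 50 mm ahead of this point, stops against the back plate. Grasp it across from above; in its rest, fingers have 12 mm free below it.
- tool_tip (a point): Tip of the tool's shank, on its axis, 130 mm ahead (+x) of tool_mid.
- rest_seat (a point): Where tool_mid belongs in the tool's wooden rest, 31 mm above the table; x along the tool. Base 110 x 80 x 4 mm; two cross bars (10 mm thick along x, at x = -38 and +38 mm, top 16 mm above the table) carry the handle, with upstands to 28 mm above the table, 48 mm apart, on both sides of it.
- mat: Cork mat 140 x 140 mm, 6 mm thick, fixed; origin at the centre of its underside, on the table.
- brush_pot: White pot with brushes, 72 mm across, 90 mm tall (brushes to 190 mm), loose; origin under its centre. Leave alone.
- dish: Finished blue glass dish, 96 mm across, 20 mm tall, loose; origin under its centre. Leave alone.
- paint: Blue paint jar, 44 mm across, 75 mm tall, loose; origin under its centre. Leave alone.
Not all that is in view belongs to the job. Of the things that look like the part that bears tool_mid, the smaller one is meant.

How it is judged:
By the outcome, as a careful person would: the job done as asked, in the order asked, and still so for the second after the job is handed in, with the robot touching nothing.
It also fails if it takes over 72 s, if anything falls off the work surface, if the arm or the gripper's body presses on something with over 40 N, if the wrist force passes 120 N, or if a joint passes its speed limit or range.

## Robot

A 6-joint arm with a two-finger parallel gripper is mounted at the origin on the work surface. World frame = base frame: x ahead of the robot, y to its left, z up, the work surface at z = 0. Lengths are in m, angles in rad, forces in N, time in s.
With the tool pointing down it reaches from about 0.325 to 0.9 m from the base axis. Payload 6.1 kg.
Tool frame: the origin (TCP) lies at the very end of the fingers, on their centre line; the grasp point (between the pads) lies 19 mm behind it; y points along the fingers, z is the direction in which the jaws open and shut, and the axes are right-handed (so a half turn about y gives the same grasp; the last joint's range is limited). The gripper opens to 85 mm and grips with 20 to 120 N. Pads are 22 mm wide; open, the fingers measure 114 mm over their backs; the gripper's body (76 mm by 85 mm) begins 54 mm behind the grasp point. The pads swing forward as they close: fully open they stand 13 mm farther back than shut.
Start: joints at [-1.399, 0.22, 1.526, -0, 1.395, -0.126], TCP at [0.183, -0.597, 0.231] pointing down, gripper open.
Joint ranges: [-2.98, 2.98], [-0.91, 2.08], [0.09, 2.57], [-1.24, 4.39], [0.2, 2.65], [-2.68, 2.68]. Speed limits (rad/s): [2.57, 2.57, 3.01, 3.14, 3.14, 3.14].

## Interface

Orientations are given as a unit quaternion [w, x, y, z].
In Python, from cell import telemetry, cams, env gives the robot as it stands.
- The arm moves only by the shell command python3 -m pendant 'ROWS' [FORCE]. ROWS is JSON, a list of rows, each an object with "travel": the shift along the tool's x, y, z in cm, a list of three; "angular": the turn, a rotation vector about the tool's x, y, z in degrees, a list of three; "grip": the opening, from 0 (shut) to 1 (fully open). A call has 1 to 20 rows; each row is the pose to reach, as a shift and turn from the pose measured when the call began, along the tool's axes at that moment; what a row does not reach only later rows make up. A row lasts 1/10 s, in which the tool goes at most 50 mm and 8.59 degrees, less where a joint would pass 70% of its speed; a pose out of reach is approached as far as the arm can. A call with a gripper value outside its range is refused whole. The fingers move at their own pace and stop on an object; FORCE is the grip in N (left out, the last holds). Time passes only in rows, so rows that repeat a pose let the fingers close. It gives the time, the measured TCP pose, the force and the opening at its end, in the units of the state.
- telemetry.observe(): the state, without advancing time (a new reading comes with each control period).
- cams.capture(name): name is "side" or "top" or "wrist"; returns a dict with "img" (400x640x3 uint8, red, green, blue), "K" (3x3 intrinsics, pixels), "rvec" (rotation vector, rad) and "tvec" (3), from world to camera coordinates, as OpenCV has them; the wrist camera has in their place "tool_from_camera" (4x4, takes a point from camera to tool coordinates, whose origin is the TCP and whose axes are the tool frame's). Camera axes: x right, y down, z forward; pixel columns grow to the right and rows downward; lengths in m; the calibration is good to about 2 mm. The wrist camera is an equidistant fisheye: a pixel r from the principal point sees the ray r / f radians off the axis. A picture is of the moment at which its call begins: read the wrist's pose just before it. There is no depth.
- env.hand_in(): hands the job in, once; it reports no verdict.
Trained networks look in a picture, given as the dict that the camera call returned (one of the last four; its "shot" number tells which), for a name from the list of things; names that differ only in an ending like _2 or _b are one class to them, and where a whole thing is asked for, a point or a joint stands for the part that bears it (a point fixed in the world has none). Each returns a list of dicts, best first, with "score" (0 to 1); they miss things now and then, are a little off and sometimes report something else, mostly with a low value. They report only what shows in the picture. A call takes as long as a camera call. They do not tell look-alikes from the thing itself.
- cams.recognise(query, picture): "position" ([x, y, z] in m, in the coordinates of the camera as it stood for that picture, good to about 4 mm: the middle of the surface that is visible of it).
- cams.masks_of(query, picture): "pixels" (400x640 bool, what is visible of it).
The state is a dict: "t": time; "joint_pos": joint angles; "qvel": joint speeds; "joint_efforts": joint torques, N m; "tcp_pos": TCP position; "ee_rot": TCP orientation; "wrist_force": force on the tool from outside, world axes, zero at the start; "wrist_torque": the same for the moment, N m; "width": opening from 0.0 (shut) to 1.0 (fully open).
Only numpy, scipy, OpenCV 4.12 (cv2) and the standard library are available. Lean on these libraries where they do the work, as an engineer would, in place of code of your own. Each camera call takes 0.05 s, during which the arm holds its last target. There are 200 camera calls.

## Working session

There is one attempt and no reset: what is moved stays moved. The work goes in short steps, Python scripts to look and compute and a shell command to move; the robot and the scene stay as the last step left them, time stands still between calls to the robot, and variables do not carry over. Pictures are saved under pics/ and viewed, about 8 in all and at most 12, crops included, and the job is handed in when it is done.

```bash
ls; mkdir -p pics
cat > h.py <<'E'
import numpy as np, cv2
from cell import telemetry, cams, env
from scipy.spatial.transform import Rotation as R
def st():
    s=telemetry.observe(); q=s['ee_rot']; return s, np.array(s['tcp_pos']), R.from_quat([q[1],q[2],q[3],q[0]])
def w2c(p):
    return cv2.Rodrigues(np.array(p['rvec'],float))[0], np.array(p['tvec'],float).ravel()
def toworld(p,x):
    r,t=w2c(p); return r.T@(np.array(x)-t)
def pix_plane(p,uv,z):
    r,t=w2c(p); d=r.T@np.linalg.inv(np.array(p['K']))@np.array([uv[0],uv[1],1.]); c=-r.T@t
    return c+d*(z-c[2])/d[2]
def proj(p,X):
    return cv2.projectPoints(np.array(X,float).reshape(-1,3),np.array(p['rvec'],float),np.array(p['tvec'],float),np.array(p['K'],float),None)[0].reshape(-1,2)
def save(img,n): cv2.imwrite('pics/'+n,cv2.cvtColor(np.ascontiguousarray(img),cv2.COLOR_RGB2BGR))
E
python3 - <<'E'
from h import *
s,p,r=st(); print(s['t'],p,np.round(r.as_matrix(),3).tolist(),s['width'])
ps={n:cams.capture(n) for n in('top','side')}
for n,pc in ps.items():
    np.save('pics/%s.npy'%n,pc['img']); 
    for q in ['mould','tool_mid','mat','rest_seat','block_mid','brush_pot','dish','paint','mould_back','mould_mouth','tool_tip']:
        try:
            for d in cams.recognise(q,pc)[:4]:
                w=toworld(pc,d['position']); print(n,q,round(d['score'],2),np.round(w,3),np.round(proj(pc,w)[0]))
        except Exception as e: print(n,q,e)
save(np.vstack([ps['top']['img'],ps['side']['img']])[:, :],'a.png')
save(ps['top']['img'],'top.png');save(ps['side']['img'],'side.png')
import pickle; pickle.dump(ps,open('ps.pkl','wb'))
E
```

```text
pics
0.0 [ 0.18328526 -0.5968875   0.230173  ] [[-0.956, -0.0, 0.293], [-0.293, 0.002, -0.956], [-0.0, -1.0, -0.002]] 1.000747310643331
top mould 0.81 [0.512 0.03  0.025] [307. 226.]
top tool_mid 0.93 [ 0.771 -0.145  0.036] [374. 126.]
top tool_mid 0.76 [ 0.51  -0.355  0.043] [461. 224.]
top mat 0.81 [0.45  0.383 0.011] [168. 252.]
top rest_seat 0.58 [ 0.491 -0.334  0.003] [449. 233.]
top rest_seat 0.37 [0.512 0.028 0.025] [308. 226.]
top block_mid 0.55 [0.516 0.025 0.066] [309. 222.]
top brush_pot 0.58 [0.774 0.178 0.072] [247. 121.]
top brush_pot 0.33 [0.518 0.024 0.066] [310. 221.]
top dish 0.94 [ 0.387 -0.104  0.011] [361. 275.]
top dish 0.73 [0.451 0.387 0.012] [166. 252.]
top paint 0.89 [0.706 0.352 0.072] [177. 148.]
top mould_back 0.7 [0.705 0.355 0.071] [176. 148.]
top mould_back 0.64 [0.507 0.029 0.022] [308. 228.]
top mould_mouth 0.85 [0.514 0.028 0.03 ] [308. 225.]
top tool_tip 0.91 [ 0.768 -0.148  0.039] [375. 127.]
top tool_tip 0.85 [ 0.51  -0.354  0.045] [461. 224.]
side mould 0.69 [0.449 0.392 0.004] [308. 356.]
side tool_mid 0.97 [ 0.766 -0.119  0.034] [284. 152.]
side tool_mid 0.93 [ 0.51  -0.345  0.035] [386. 132.]
side tool_mid 0.39 [0.505 0.048 0.024] [344. 221.]
side mat 0.74 [0.45  0.392 0.003] [307. 357.]
side rest_seat 0.64 [ 0.488 -0.329  0.006] [390. 143.]
side rest_seat 0.46 [ 0.508 -0.347  0.036] [387. 131.]
side block_mid 0.71 [0.518 0.059 0.046] [338. 217.]
side brush_pot 0.9 [0.768 0.191 0.074] [224. 215.]
side dish 0.64 [ 0.385 -0.112  0.01 ] [404. 197.]
side paint 0.87 [0.696 0.369 0.059] [206. 289.]
side mould_back 0.7 [0.504 0.049 0.027] [344. 220.]
side mould_back 0.7 [ 0.508 -0.342  0.038] [387. 132.]
side mould_mouth 0.61 [0.508 0.051 0.02 ] [343. 222.]
side tool_tip 0.97 [ 0.762 -0.119  0.042] [285. 150.]
side tool_tip 0.77 [ 0.509 -0.351  0.033] [387. 131.]
```

Run:
```python
from h import *
import pickle; ps=pickle.load(open('ps.pkl','rb'))
t=ps['top']['img'];s=ps['side']['img']
save(cv2.resize(t[80:320,120:520],(800,480),interpolation=cv2.INTER_CUBIC),'t2.png')
a=cv2.resize(s[80:260,250:450],(800,720),interpolation=cv2.INTER_CUBIC); save(cv2.resize(s[90:390,180:450],(540,600),interpolation=cv2.INTER_CUBIC),'s2.png')
```

```text
(no output)
```

View pics/t2.png

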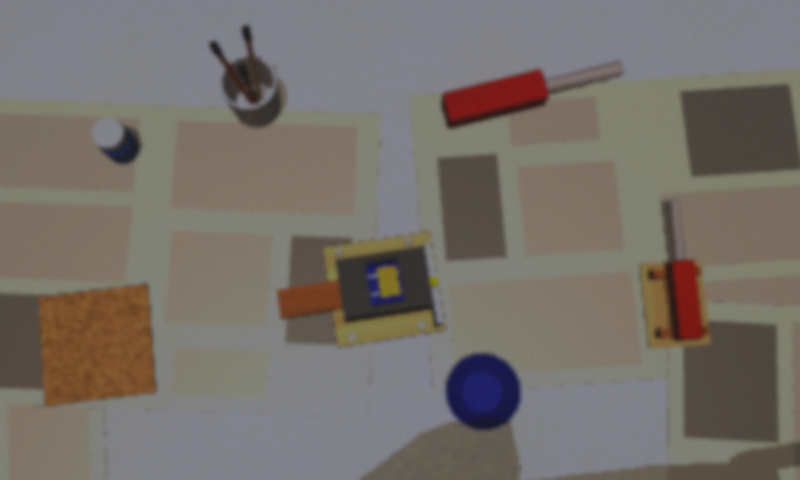

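View pics/s2.png

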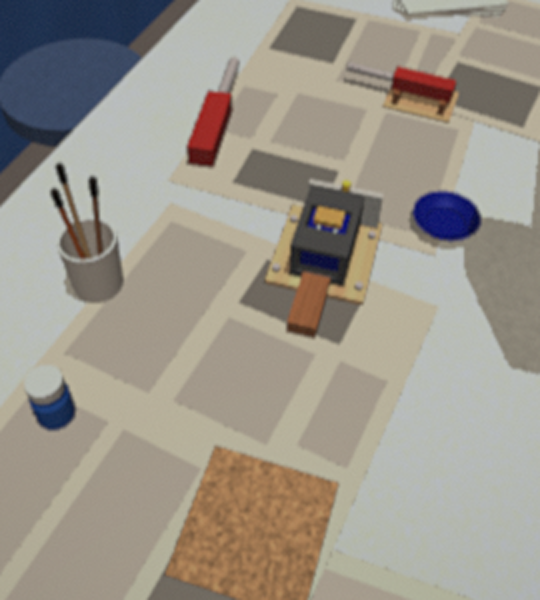

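The two red-handled tools are:
- **A:** free on the table, top-view pixel (374,126), larger.
- **B:** lying in the wooden rest, pixel (461,224), smaller. The description picks this one.

The dish is at (361,275). The mould's mouth faces +y, and the yellow knob is near (337,221). I'll measure sizes and yaws next.

Run:
```python
from h import *
import pickle; ps=pickle.load(open('ps.pkl','rb')); p=ps['top']
hsv=cv2.cvtColor(p['img'],cv2.COLOR_RGB2HSV).astype(int); H,S,V=hsv[...,0],hsv[...,1],hsv[...,2]
def comps(m,z,name,amin=5):
    n,l,s,c=cv2.connectedComponentsWithStats(m.astype(np.uint8))
    for i in range(1,n):
        if s[i,4]<amin: continue
        ys,xs=np.nonzero(l==i)
        W=np.array([pix_plane(p,(x,y),z)[:2] for x,y in zip(xs,ys)])
        (cx,cy),(w,h),a=cv2.minAreaRect((W*1000).astype(np.float32))
        ev,vec=np.linalg.eigh(np.cov(W.T)); v=vec[:,1]
        print(name,s[i,4],np.round(c[i]),'mid',np.round([cx,cy]),'size',np.round([w,h]),round(a,1),'mean',np.round(W.mean(0),3),'pca yaw',round(np.degrees(np.arctan2(v[1],v[0])),1))
comps(((H<6)|(H>174))&(S>160)&(V>70),0.046,'red',40)
comps((H>25)&(H<33)&(S>150),0.08,'knob',3)
m=cams_m=None
comps((H>5)&(H<20)&(S>120)&(V>60),0.006,'orange',60)
comps((S<70)&(V<75),0.075,'dark',100)
```

```text
red 709 [367. 128.] mid [ 762. -127.] size [ 38. 133.] 14.1 mean [ 0.762 -0.127] pca yaw 104.0
red 430 [463. 229.] mid [ 496. -357.] size [94. 29.] 1.8 mean [ 0.496 -0.356] pca yaw -177.8
red 291 [ 20. 271.] mid [407. 728.] size [47. 38.] 89.3 mean [0.407 0.727] pca yaw 93.9
knob 10 [336. 220.] mid [519. -40.] size [7. 5.] 89.4 mean [ 0.518 -0.04 ] pca yaw 90.1
knob 4 [312. 226.] mid [505.  19.] size [3. 3.] 44.2 mean [0.504 0.019] pca yaw 89.4
knob 291 [ 17. 241.] mid [477. 719.] size [47. 38.] 89.3 mean [0.477 0.719] pca yaw 101.6
orange 7968 [571.  48.] mid [ 887. -638.] size [486. 492.] 82.1 mean [ 1.005 -0.708] pca yaw 72.9
orange 7355 [82. 41.] mid [1036.  631.] size [178. 475.] 6.1 mean [1.034 0.644] pca yaw 89.8
orange 5081 [324.  38.] mid [1036.  -30.] size [357. 127.] 89.7 mean [ 1.039 -0.022] pca yaw 91.5
orange 530 [456. 234.] mid [ 497. -360.] size [107.  71.] 2.3 mean [ 0.49  -0.353] pca yaw -167.6
orange 453 [275. 229.] mid [508. 114.] size [41. 79.] 6.2 mean [0.507 0.113] pca yaw 98.2
orange 2924 [168. 252.] mid [453. 385.] size [137. 138.] 6.3 mean [0.452 0.386] pca 
[... 974 characters left out ...]
 [42. 66.] 87.4 mean [ 0.301 -0.593] pca yaw -176.5
dark 400 [540. 305.] mid [ 306. -508.] size [89. 58.] 86.8 mean [ 0.312 -0.517] pca yaw 86.1
dark 426 [518. 349.] mid [ 212. -464.] size [108.  29.] 89.2 mean [ 0.213 -0.456] pca yaw 92.0
dark 102 [474. 353.] mid [ 204. -352.] size [42. 25.] 86.0 mean [ 0.206 -0.351] pca yaw 94.5
dark 2301 [319. 384.] mid [150. -31.] size [309.  80.] 89.1 mean [0.144 0.008] pca yaw 83.4
dark 108 [569. 379.] mid [ 146. -569.] size [23. 93.] 58.2 mean [ 0.146 -0.566] pca yaw 149.0
dark 412 [626. 391.] mid [ 118. -694.] size [68. 37.] 89.1 mean [ 0.118 -0.695] pca yaw 80.7
dark 452 [ 66. 393.] mid [136. 586.] size [89. 32.] 89.1 mean [0.133 0.579] pca yaw 93.6
```

```bash
python3 -m pendant '[{"travel":[-37,0,-13.8],"angular":[0,15,0],"grip":1},{"travel":[-37,0,-13.8],"angular":[0,15,0],"grip":1},{"travel":[-37,0,-13.8],"angular":[0,15,0],"grip":1},{"travel":[-37,0,-13.8],"angular":[0,15,0],"grip":1},{"travel":[-37,0,-13.8],"angular":[0,15,0],"grip":1},{"travel":[-37,0,-13.8],"angular":[0,15,0],"grip":1},{"travel":[-37,0,-13.8],"angular":[0,15,0],"grip":1},{"travel":[-37,0,-13.8],"angular":[0,15,0],"grip":1},{"travel":[-37,0,-13.8],"angular":[0,15,0],"grip":1},{"travel":[-37,0,-13.8],"angular":[0,15,0],"grip":1}]'
cat >> h.py <<'E'
def wsee(name):
    s,p,r=st(); pc=cams.capture('wrist'); T=np.array(pc['tool_from_camera']); M=np.eye(4); M[:3,:3]=r.as_matrix(); M[:3,3]=p
    pc['Tw']=M@T; np.savez('pics/'+name+'.npz',img=pc['img'],K=pc['K'],Tw=pc['Tw']); save(pc['img'],name+'.png'); return pc
def wray(pc,uv,z):
    K=np.array(pc['K']); a=(uv[0]-K[0,2])/K[0,0]; b=(uv[1]-K[1,2])/K[1,1]; th=np.hypot(a,b)
    d=np.array([a/th*np.sin(th),b/th*np.sin(th),np.cos(th)]) if th>1e-9 else np.array([0,0,1.])
    d=pc['Tw'][:3,:3]@d; c=pc['Tw'][:3,3]; return c+d*(z-c[2])/d[2]
def wproj(pc,X):
    K=np.array(pc['K']); q=np.linalg.inv(pc['Tw'])@np.append(X,1); th=np.arctan2(np.hypot(q[0],q[1]),q[2]); ph=np.arctan2(q[1],q[0])
    return np.array([K[0,2]+K[0,0]*th*np.cos(ph),K[1,2]+K[1,1]*th*np.sin(ph)])
def rect(pc,mask,z,name,amin=200):
    n,l,s,c=cv2.connectedComponentsWithStats(mask.astype(np.uint8))
    for i in range(1,n):
        if s[i,4]<amin: continue
        ys,xs=np.nonzero(l==i); W=np.array([wray(pc,(x,y),z)[:2] for x,y in zip(xs,ys)])*1000
        (cx,cy),(w,h),a=cv2.minAreaRect(W.astype(np.float32)); print(name,s[i,4],np.round(c[i]),'mid',np.round([cx,cy],1),'size',np.round([w,h],1),'ang',round(a,1))
E
python3 - <<'E'
from h import *
s,p,r=st(); print(s['t'],p,np.round(s['joint_pos'],2),np.round(r.as_matrix(),3).tolist(),s['wrist_force'])
pc=wsee('w1'); print(np.round(pc['tool_from_camera'],3).tolist(),pc['K'])
hsv=cv2.cvtColor(pc['img'],cv2.COLOR_RGB2HSV).astype(int); H,S,V=hsv[...,0],hsv[...,1],hsv[...,2]
rect(pc,((H<6)|(H>174))&(S>160)&(V>70),0.046,'red')
for q in ['tool_mid','rest_seat','tool_tip']:
    for d in cams.recognise(q,pc)[:2]: print(q,d['score'],np.round((pc['Tw']@np.append(d['position'],1))[:3],3))
E
```

```text
t: 2.2
tcp_pos: [0.4972, -0.3561, 0.2312]
ee_rot: [-0.014, 0.014, -0.707, 0.707]
wrist_force: [0.1, 0.8, 0.2]
width: 1.0
2.2 [ 0.49723049 -0.35614267  0.23116733] [-0.75  0.19  1.56 -0.    1.39  0.78] [[-0.999, -0.0, 0.039], [-0.039, -0.0, -0.999], [0.0, -1.0, 0.0]] [0.07308421 0.76991494 0.19948094]
[[-0.001, 0.965, 0.262, -0.067], [0.001, -0.262, 0.965, -0.142], [1.0, 0.001, -0.0, 0.0], [0.0, 0.0, 0.0, 1.0]] [[309.70691629   0.         324.41644464]
 [  0.         309.70691629 202.63658305]
 [  0.           0.           1.        ]]
red 2231 [327. 179.] mid [ 499.8 -359.3] size [96.  28.4] ang 2.3
tool_mid 0.89 [ 0.518 -0.362  0.044]
tool_mid 0.48 [ 0.739 -0.082  0.013]
rest_seat 0.58 [ 0.502 -0.339  0.001]
tool_tip 0.77 [ 0.524 -0.356  0.044]
```

View pics/w1.png

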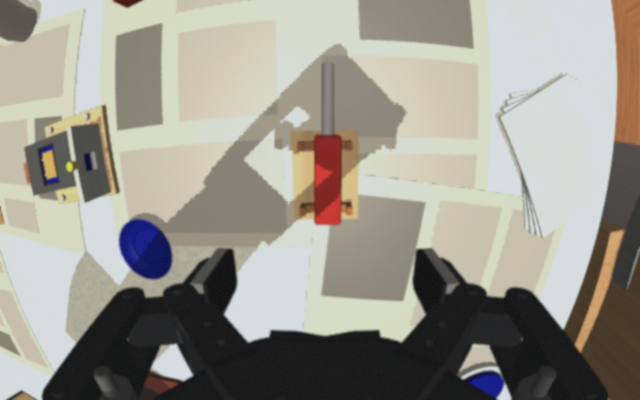

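Mid (0.500,-0.359), handle 96x28 mm, yaw 2.3° – consistent with the smaller tool in its rest (pixel 328,180). The mould's back hole also shows at (89,160), with the knob at (70,167). Grasping now.

```bash
python3 -m pendant '[{"travel":[-0.25,4,0.33],"angular":[0,0,0],"grip":1},{"travel":[-0.25,8,0.33],"angular":[0,0,0],"grip":1},{"travel":[-0.25,12,0.33],"angular":[0,0,0],"grip":1},{"travel":[-0.25,16,0.33],"angular":[0,0,0],"grip":1},{"travel":[-0.25,19,0.33],"angular":[0,0,0],"grip":1},{"travel":[-0.25,21,0.33],"angular":[0,0,0],"grip":1},{"travel":[-0.25,21.7,0.33],"angular":[0,0,0],"grip":1},{"travel":[-0.25,21.7,0.33],"angular":[0,0,0],"grip":1},{"travel":[-0.25,21.7,0.33],"angular":[0,0,0],"grip":0},{"travel":[-0.25,21.7,0.33],"angular":[0,0,0],"grip":0},{"travel":[-0.25,21.7,0.33],"angular":[0,0,0],"grip":0},{"travel":[-0.25,21.7,0.33],"angular":[0,0,0],"grip":0},{"travel":[-0.25,21.7,0.33],"angular":[0,0,0],"grip":0},{"travel":[-0.25,21.7,0.33],"angular":[0,0,0],"grip":0},{"travel":[-0.25,21.7,0.33],"angular":[0,0,0],"grip":0},{"travel":[-0.25,21.7,0.33],"angular":[0,0,0],"grip":0}]' 100
```

```text
t: 4.0
tcp_pos: [0.4989, -0.3621, 0.0157]
ee_rot: [-0.013, 0.012, -0.706, 0.708]
wrist_force: [-0.8, 0.6, 6.5]
width: 0.336
```

```bash
python3 -m pendant '[{"travel":[0,-2,0],"angular":[0,0,0],"grip":0},{"travel":[0,-6,0],"angular":[0,0,0],"grip":0},{"travel":[0,-10,0],"angular":[0,0,0],"grip":0},{"travel":[0,-12,0],"angular":[0,0,0],"grip":0},{"travel":[-0.5,-12,-1],"angular":[0,-8,0],"grip":0},{"travel":[-1,-12,-2],"angular":[0,-16,0],"grip":0},{"travel":[-1.5,-12,-3],"angular":[0,-24,0],"grip":0},{"travel":[-2,-12,-4],"angular":[0,-32,0],"grip":0},{"travel":[-2.5,-12,-5],"angular":[0,-40,0],"grip":0},{"travel":[-3,-12,-6],"angular":[0,-48,0],"grip":0},{"travel":[-3.5,-12,-8],"angular":[0,-56,0],"grip":0},{"travel":[-4,-12,-10],"angular":[0,-64,0],"grip":0},{"travel":[-4.5,-12,-11.5],"angular":[0,-72,0],"grip":0},{"travel":[-5,-12,-12.8],"angular":[0,-80,0],"grip":0},{"travel":[-5,-12,-12.8],"angular":[0,-88,0],"grip":0},{"travel":[-5,-12,-12.8],"angular":[0,-96,0],"grip":0},{"travel":[-5,-12,-12.8],"angular":[0,-96,0],"grip":0},{"travel":[-5,-12,-12.8],"angular":[0,-96,0],"grip":0}]'
python3 - <<'E'
from h import *
s,p,r=st(); print(s['t'],p,np.round(s['joint_pos'],2),np.round(r.as_matrix(),3).tolist(),s['wrist_force'],s['width'])
pc=wsee('w2'); w1=dict(np.load('pics/w1.npz'))
print('w1 hole',wray(w1,(89,160),.045),'knob',wray(w1,(70,167),.08))
save(cv2.resize(pc['img'][0:300,120:520],(800,600),interpolation=cv2.INTER_CUBIC),'w2c.png')
E
```

```text
t: 5.8
tcp_pos: [0.5441, -0.232, 0.1352]
ee_rot: [-0.532, 0.533, -0.465, 0.466]
wrist_force: [0.1, -0.1, -1.2]
width: 0.334
5.8 [ 0.54412111 -0.23204552  0.13522509] [-0.54  0.23  1.71 -0.    1.21 -0.67] [[0.135, 0.001, 0.991], [-0.991, -0.001, 0.135], [0.002, -1.0, 0.001]] [ 0.09134574 -0.12662705 -1.17239646] 0.33416540429235825
w1 hole [ 0.52096702 -0.04375918  0.045     ] knob [ 0.51769079 -0.03969123  0.08      ]
```

View pics/w2c.png

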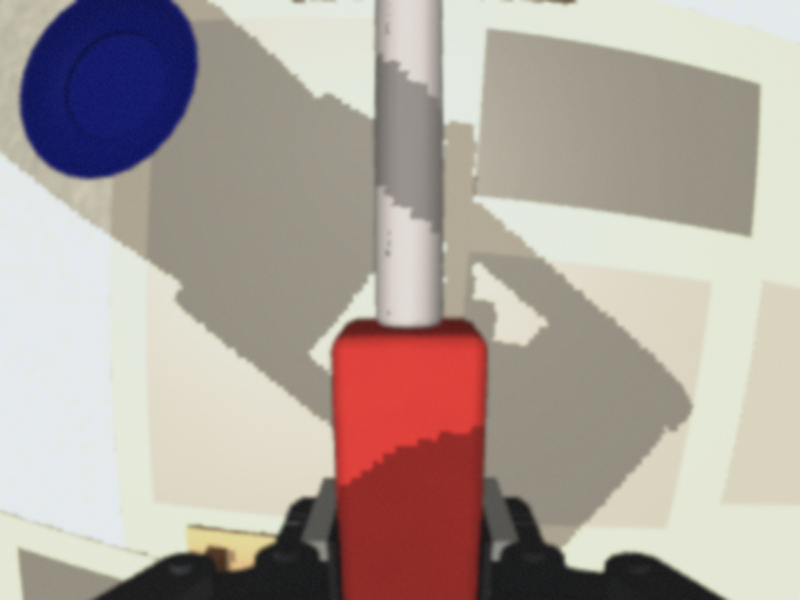

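```bash
python3 -m pendant '[{"travel":[0,-4,1],"angular":[0,0,0],"grip":0},{"travel":[-2,-8,3],"angular":[0,0,0],"grip":0},{"travel":[-6,-12,5],"angular":[0,0,0],"grip":0},{"travel":[-10,-12,5.5],"angular":[0,0,0],"grip":0},{"travel":[-12,-12,5.5],"angular":[0,0,0],"grip":0},{"travel":[-12,-12,5.5],"angular":[0,0,0],"grip":0},{"travel":[-12,-12,5.5],"angular":[0,0,0],"grip":0}]'
python3 - <<'E'
from h import *
s,p,r=st(); print(s['t'],p,np.round(r.as_matrix(),3).tolist())
pc=wsee('w3')
for q in ['mould','mould_back','block_mid']:
    for d in cams.recognise(q,pc)[:2]: print(q,d['score'],np.round((pc['Tw']@np.append(d['position'],1))[:3],3),wproj(pc,(pc['Tw']@np.append(d['position'],1))[:3]))
save(pc['img'],'w3.png')
E
```

```text
t: 6.55
tcp_pos: [0.5822, -0.1056, 0.255]
ee_rot: [-0.532, 0.533, -0.465, 0.466]
wrist_force: [0.2, 1.0, 0.2]
width: 0.337
6.55 [ 0.5822164  -0.10558573  0.25502259] [[0.134, 0.001, 0.991], [-0.991, -0.002, 0.134], [0.002, -1.0, 0.0]]
mould 0.58 [0.509 0.008 0.075] [267.99217595  68.22834231]
mould_back 0.7 [0.512 0.006 0.067] [271.88491775  71.02329906]
block_mid 0.68 [0.768 0.155 0.034] [491.85660567   6.36972763]
block_mid 0.61 [0.52  0.028 0.068] [282.42479163  51.90464039]
```

View pics/w3.png

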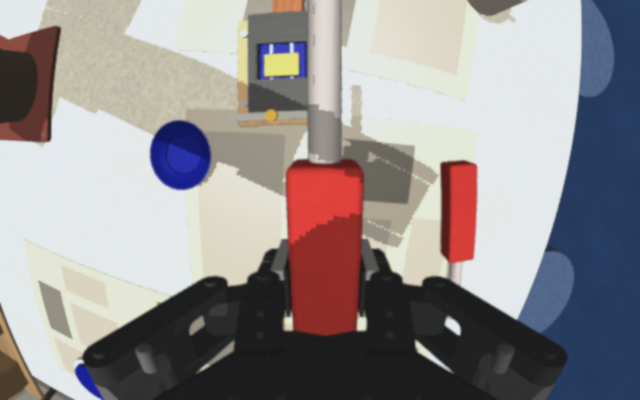

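The mould is at upper middle: knob (271,115), roof's left edge at x≈249, and the ledge at (273–302, 5). I'll fit these precisely.

Run:
```python
from h import *
w=dict(np.load('pics/w3.npz')); f=lambda u,v,z:np.round(wray(w,(u,v),z)*1000,1)[:2]
img=w['img']; hsv=cv2.cvtColor(img,cv2.COLOR_RGB2HSV).astype(int)
print('knob',[f(271,115,z) for z in(.074,.08,.085)])
print('roof L',f(249.5,20,.075),f(249.5,105,.075))
print('window',f(258,43,.075),f(307,43,.075),f(307,80,.075),f(258,80,.075))
print('ledge',f(274,2,.025),f(302,2,.025))
print('base L back',f(239,126,.012), 'base L front',f(239,22,.012))
v=hsv[...,2]
print(v[60,236:312].tolist()); print(img[5,266:312].tolist()[::2]); print(v[95:130,290].tolist())
x=np.array([w['Tw'][i,3] for i in range(3)]);print(x)
save(cv2.resize(img[0:140,225:345],(685,800),interpolation=cv2.INTER_CUBIC)[:800],'w3c.png')
```

```text
knob [array([518.3, -41.2]), array([519.3, -41.1]), array([520.2, -41.1])]
roof L [480.8  60. ] [494.3 -32.9]
window [494.2  34.3] [545.3  38.9] [550.7  -0.6] [500.   -5.7]
ledge [493.  101.6] [527.1 104.4]
base L back [468.2 -59.3] base L front [449.2  76.3]
[229, 224, 225, 226, 227, 227, 227, 227, 227, 225, 214, 181, 138, 115, 111, 110, 111, 109, 104, 94, 80, 59, 61, 95, 139, 170, 180, 171, 169, 214, 226, 227, 227, 228, 227, 228, 227, 227, 227, 227, 228, 227, 228, 227, 228, 228, 228, 227, 227, 228, 228, 227, 228, 228, 227, 228, 228, 227, 229, 228, 226, 219, 185, 139, 171, 184, 187, 182, 163, 126, 95, 102, 134, 158, 171, 181]
[[174, 168, 154], [174, 168, 154], [175, 167, 152], [188, 149, 122], [195, 129, 87], [189, 124, 82], [201, 132, 87], [208, 136, 89], [205, 134, 89], [203, 133, 89], [206, 135, 89], [209, 137, 90], [200, 130, 86], [205, 134, 88], [215, 141, 93], [212, 138, 91], [211, 139, 91], [201, 131, 87], [131, 97, 76], [135, 130, 119], [158, 152, 141], [138, 132, 127], [162, 156, 150]]
[114, 113, 110, 100, 92, 81, 75, 72, 72, 71, 70, 71, 71, 72, 79, 104, 143, 165, 170, 171, 170, 170, 166, 164, 173, 181, 181, 179, 171, 167, 173, 178, 179, 179, 179]
[ 0.57343533 -0.03959175  0.39650635]
```

Mould centre ≈ (523,18) mm, yaw 98.1°. The knob puts the hole at mould y ≈ +12, and the first wrist view of the hole itself gave +10.7. I'll line up with the tip 30 mm short of the plate.

```bash
python3 -m pendant '[{"travel":[3,0,-1],"angular":[0,-0.4,0],"grip":0},{"travel":[7,2,-3],"angular":[0,-0.4,0],"grip":0},{"travel":[9.3,6,-5.25],"angular":[0,-0.4,0],"grip":0},{"travel":[9.3,10,-5.25],"angular":[0,-0.4,0],"grip":0},{"travel":[9.3,14,-5.25],"angular":[0,-0.4,0],"grip":0},{"travel":[9.3,18,-5.25],"angular":[0,-0.4,0],"grip":0},{"travel":[9.3,21,-5.25],"angular":[0,-0.4,0],"grip":0},{"travel":[9.3,22.5,-5.25],"angular":[0,-0.4,0],"grip":0},{"travel":[9.3,22.5,-5.25],"angular":[0,-0.4,0],"grip":0},{"travel":[9.3,22.5,-5.25],"angular":[0,-0.4,0],"grip":0}]'
python3 - <<'E'
from h import *
s,p,r=st(); print(s['t'],p*1000,np.round(r.as_matrix(),4).tolist(),s['wrist_force'])
pc=cams.capture('side'); save(cv2.resize(pc['img'][110:250,280:450],(800,659),interpolation=cv2.INTER_CUBIC)[:600],'s3.png')
u=np.array([-.1409,.990,0]); m=p+np.array([0,0,.0153])
print(proj(pc,[m,m+.05*u,m+.13*u])*1-[280,110])
E
```

```text
t: 7.75
tcp_pos: [0.5433, -0.2071, 0.0309]
ee_rot: [-0.533, 0.534, -0.463, 0.465]
wrist_force: [0.6, -0.0, -1.6]
width: 0.336
7.75 [ 543.32052982 -207.13125574   30.94163816] [[0.1393, 0.0015, 0.9902], [-0.9902, -0.0022, 0.1393], [0.0024, -1.0, 0.0012]] [ 5.96524243e-01 -9.02129430e-04 -1.60534194e+00]
[[83.15783928 41.61317682]
 [79.86390393 52.33976995]
 [74.16114595 70.9106155 ]]
```

View pics/s3.png

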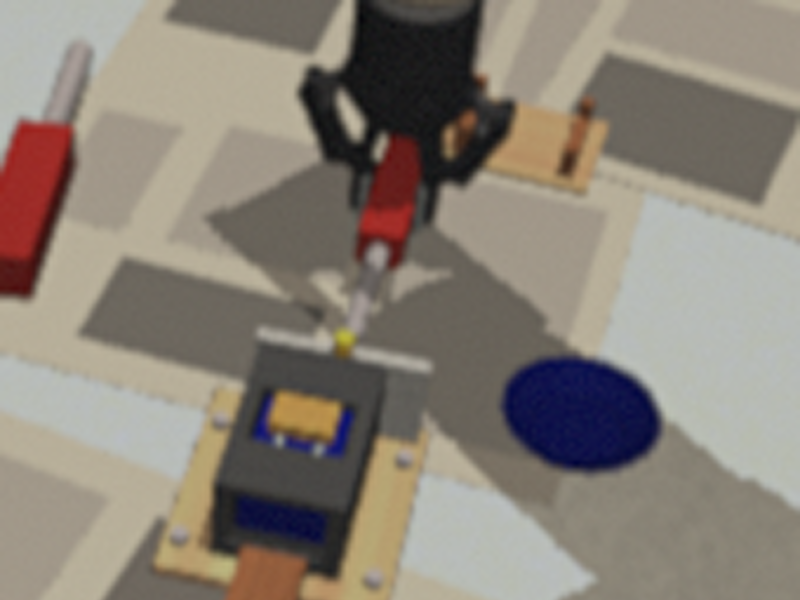

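```bash
python3 -m pendant '[{"travel":[-1,0.1,-0.03],"angular":[0,0,0],"grip":0},{"travel":[-2,0.1,-0.03],"angular":[0,0,0],"grip":0},{"travel":[-2.6,0.1,-0.03],"angular":[0,0,0],"grip":0},{"travel":[-2.8,0.1,-0.03],"angular":[0,0,0],"grip":0},{"travel":[-3,0.1,-0.03],"angular":[0,0,0],"grip":0},{"travel":[-3.1,0.1,-0.03],"angular":[0,0,0],"grip":0},{"travel":[-3.2,0.1,-0.03],"angular":[0,0,0],"grip":0},{"travel":[-3.3,0.1,-0.03],"angular":[0,0,0],"grip":0},{"travel":[-3.3,0.1,-0.03],"angular":[0,0,0],"grip":0}]'; python3 -m pendant '[{"travel":[-0.1,0,0],"angular":[0,0,0],"grip":0},{"travel":[-0.2,0,0],"angular":[0,0,0],"grip":0},{"travel":[-0.3,0,0],"angular":[0,0,0],"grip":0},{"travel":[-0.4,0,0],"angular":[0,0,0],"grip":0},{"travel":[-0.4,0,0],"angular":[0,0,0],"grip":0}]'
```

```text
t: 8.7
tcp_pos: [0.5391, -0.1748, 0.0306]
ee_rot: [-0.534, 0.534, -0.462, 0.465]
wrist_force: [0.9, -0.6, -1.8]
width: 0.334
t: 9.2
tcp_pos: [0.5385, -0.1707, 0.0306]
ee_rot: [-0.534, 0.534, -0.462, 0.465]
wrist_force: [0.2, 0.5, -2.0]
width: 0.336
```

No contact, with the tip about 5 mm past the plate plane, so it is probably in the hole. Continuing slowly.

```bash
python3 -m pendant '[{"travel":[-0.1,0,0],"angular":[0,0,0],"grip":0},{"travel":[-0.2,0,0],"angular":[0,0,0],"grip":0},{"travel":[-0.3,0,0],"angular":[0,0,0],"grip":0},{"travel":[-0.4,0,0],"angular":[0,0,0],"grip":0},{"travel":[-0.5,0,0],"angular":[0,0,0],"grip":0},{"travel":[-0.5,0,0],"angular":[0,0,0],"grip":0}]'; python3 -m pendant '[{"travel":[-0.1,0,0],"angular":[0,0,0],"grip":0},{"travel":[-0.2,0,0],"angular":[0,0,0],"grip":0},{"travel":[-0.3,0,0],"angular":[0,0,0],"grip":0},{"travel":[-0.4,0,0],"angular":[0,0,0],"grip":0},{"travel":[-0.5,0,0],"angular":[0,0,0],"grip":0},{"travel":[-0.5,0,0],"angular":[0,0,0],"grip":0}]'
```

```text
t: 9.8
tcp_pos: [0.5377, -0.1655, 0.0305]
ee_rot: [-0.534, 0.534, -0.462, 0.465]
wrist_force: [0.1, 0.1, -1.6]
width: 0.336
t: 10.4
tcp_pos: [0.537, -0.1604, 0.0305]
ee_rot: [-0.534, 0.534, -0.462, 0.465]
wrist_force: [0.4, -0.7, -1.6]
width: 0.338
```

```bash
python3 -m pendant '[{"travel":[-0.3,0,0],"angular":[0,0,0],"grip":0},{"travel":[-0.6,0,0],"angular":[0,0,0],"grip":0},{"travel":[-0.9,0,0],"angular":[0,0,0],"grip":0},{"travel":[-1.2,0,0],"angular":[0,0,0],"grip":0},{"travel":[-1.5,0,0],"angular":[0,0,0],"grip":0}]'; python3 -m pendant '[{"travel":[-0.3,0,0],"angular":[0,0,0],"grip":0},{"travel":[-0.6,0,0],"angular":[0,0,0],"grip":0},{"travel":[-0.9,0,0],"angular":[0,0,0],"grip":0},{"travel":[-1.2,0,0],"angular":[0,0,0],"grip":0},{"travel":[-1.5,0,0],"angular":[0,0,0],"grip":0}]'
```

```text
t: 10.9
tcp_pos: [0.5363, -0.1496, 0.0318]
ee_rot: [-0.533, 0.535, -0.459, 0.468]
wrist_force: [0.1, -16.0, -2.6]
width: 0.337
t: 11.4
tcp_pos: [0.5356, -0.139, 0.0329]
ee_rot: [-0.532, 0.537, -0.457, 0.47]
wrist_force: [0.5, -16.4, -2.3]
width: 0.331
```

```bash
cat > chk.py <<'E'
from h import *
s,p,r=st(); M=r.as_matrix(); c=np.array([.523,.018,0]);u=np.array([-.1411,.990,0]);n=np.array([-.990,-.1411,0])
t=p-M[:,0]*.130-M[:,1]*.0153
print(s['t'],'tcp',np.round(p*1000,1),'x',np.round(M[:,0],3),'y',np.round(M[:,1],3),'z',np.round(M[:,2],3))
print('tip est mould xyz',np.round([(t-c)@u*1000,(t-c)@n*1000,t[2]*1000],1),'tcp mould',np.round([(p-c)@u*1000,(p-c)@n*1000],1),np.round(s['wrist_force'],1),np.round(s['wrist_torque'],2),round(s['width'],3))
E
python3 chk.py
```

```text
11.4 tcp [ 535.6 -139.    32.9] x [ 0.141 -0.99   0.019] y [ 0.01  -0.018 -1.   ] z [0.99  0.142 0.007]
tip est mould xyz [-26.9   9.8  45.8] tcp mould [-157.2    9.6] [  0.5 -16.4  -2.3] [-2.71 -0.07  0.16] 0.331
```

```bash
python3 -m pendant '[{"travel":[-0.3,0.1,0],"angular":[0,0,1],"grip":0},{"travel":[-0.6,0.1,0],"angular":[0,0,1.5],"grip":0},{"travel":[-0.9,0.1,0],"angular":[0,0,1.5],"grip":0},{"travel":[-1.2,0.1,0],"angular":[0,0,1.5],"grip":0},{"travel":[-1.5,0.1,0],"angular":[0,0,1.5],"grip":0},{"travel":[-1.8,0.1,0],"angular":[0,0,1.5],"grip":0},{"travel":[-2.1,0.1,0],"angular":[0,0,1.5],"grip":0},{"travel":[-2.4,0.1,0],"angular":[0,0,1.5],"grip":0},{"travel":[-2.7,0.1,0],"angular":[0,0,1.5],"grip":0}]'; python3 chk.py
```

```text
t: 12.3
tcp_pos: [0.5325, -0.116, 0.0319]
ee_rot: [0.537, -0.532, 0.461, -0.465]
wrist_force: [-0.5, -14.2, -4.2]
width: 0.338
12.3 tcp [ 532.5 -116.    31.9] x [ 0.143 -0.99  -0.   ] y [ 0.008  0.002 -1.   ] z [0.99  0.143 0.008]
tip est mould xyz [-4.   9.8 47.3] tcp mould [-134.     9.5] [ -0.5 -14.2  -4.2] [-2.76 -0.05  0.23] 0.338
```

```bash
python3 -m pendant '[{"travel":[-0.6,0.1,0],"angular":[0,0,0],"grip":0},{"travel":[-0.9,0.1,0],"angular":[0,0,0],"grip":0},{"travel":[-1.1,0.1,0],"angular":[0,0,0],"grip":0},{"travel":[-1.3,0.1,0],"angular":[0,0,0],"grip":0},{"travel":[-1.5,0.1,0],"angular":[0,0,0],"grip":0},{"travel":[-1.6,0.1,0],"angular":[0,0,0],"grip":0},{"travel":[-1.7,0.1,0],"angular":[0,0,0],"grip":0},{"travel":[-1.8,0.1,0],"angular":[0,0,0],"grip":0},{"travel":[-1.8,0.1,0],"angular":[0,0,0],"grip":0}]'; python3 chk.py
```

```text
t: 13.2
tcp_pos: [0.5301, -0.0986, 0.0311]
ee_rot: [0.537, -0.532, 0.461, -0.465]
wrist_force: [0.7, -3.1, -1.7]
width: 0.335
13.2 tcp [530.1 -98.6  31.1] x [ 0.142 -0.99   0.   ] y [ 0.009  0.001 -1.   ] z [0.99  0.142 0.009]
tip est mould xyz [13.6  9.8 46.4] tcp mould [-116.4    9.5] [ 0.7 -3.1 -1.7] [-0.45 -0.05 -0.01] 0.335
```

Past the pad: force dropped to 3 N. About 3 mm remains to the stop, so I'll creep.

```bash
python3 -m pendant '[{"travel":[-0.1,0,0],"angular":[0,0,0],"grip":0},{"travel":[-0.2,0,0],"angular":[0,0,0],"grip":0},{"travel":[-0.3,0,0],"angular":[0,0,0],"grip":0},{"travel":[-0.3,0,0],"angular":[0,0,0],"grip":0}]';python3 -m pendant '[{"travel":[-0.1,0,0],"angular":[0,0,0],"grip":0},{"travel":[-0.2,0,0],"angular":[0,0,0],"grip":0},{"travel":[-0.2,0,0],"angular":[0,0,0],"grip":0}]'; python3 chk.py
```

```text
t: 13.6
tcp_pos: [0.5296, -0.0953, 0.0311]
ee_rot: [0.537, -0.532, 0.461, -0.465]
wrist_force: [0.1, -2.0, -0.9]
width: 0.333
t: 13.9
tcp_pos: [0.5294, -0.0936, 0.0311]
ee_rot: [0.537, -0.532, 0.461, -0.465]
wrist_force: [0.6, -5.0, -1.7]
width: 0.335
13.9 tcp [529.4 -93.6  31.1] x [ 0.143 -0.99   0.001] y [ 0.009  0.    -1.   ] z [0.99  0.143 0.009]
tip est mould xyz [18.7  9.8 46.3] tcp mould [-111.3    9.4] [ 0.6 -5.  -1.7] [-0.68 -0.    0.14] 0.335
```

```bash
python3 -m pendant '[{"travel":[-0.1,0,0],"angular":[0,0,0],"grip":0},{"travel":[-0.2,0,0],"angular":[0,0,0],"grip":0},{"travel":[-0.2,0,0],"angular":[0,0,0],"grip":0}]'; python3 chk.py
```

```text
t: 14.2
tcp_pos: [0.5295, -0.0935, 0.0313]
ee_rot: [0.536, -0.533, 0.46, -0.466]
wrist_force: [0.3, -12.1, -3.6]
width: 0.337
14.2 tcp [529.5 -93.5  31.3] x [ 0.143 -0.99   0.004] y [ 0.01  -0.003 -1.   ] z [0.99  0.143 0.009]
tip est mould xyz [18.7  9.8 46.1] tcp mould [-111.3    9.3] [  0.3 -12.1  -3.6] [-1.72  0.01  0.06] 0.337
```

The handle is at its stop: 12 N with no further motion. Withdrawing and lifting.

```bash
python3 -m pendant '[{"travel":[2,0,0],"angular":[0,0,0],"grip":0},{"travel":[5,0,0],"angular":[0,0,0],"grip":0},{"travel":[8,0,0],"angular":[0,0,0],"grip":0},{"travel":[11,0,0],"angular":[0,0,0],"grip":0},{"travel":[12,0,0],"angular":[0,0,0],"grip":0},{"travel":[12,-4,0],"angular":[0,0,0],"grip":0},{"travel":[12,-8,0],"angular":[0,0,0],"grip":0},{"travel":[12,-10,0],"angular":[0,0,0],"grip":0},{"travel":[12,-10,0],"angular":[0,0,0],"grip":0}]'; python3 chk.py
python3 - <<'E'
from h import *
pc=wsee('w4'); a=dict(np.load('pics/w2.npz'))['img']; b=pc['img']
for i in (a,b):
    m=((i[...,0].astype(int)>1.6*i[...,1])&(i[...,0]>60)); 
    g=m[:,324]; print('front row',np.nonzero(g)[0].min(), 'cols at 200,280',[ (np.nonzero(m[r,250:400])[0][[0,-1]]+250).tolist() for r in(180,200,280)])
p=cams.capture('top'); r,l=None,None
for d in cams.recognise('block_mid',p)[:2]: print(d['score'],np.round(toworld(p,d['position']),3),proj(p,toworld(p,d['position'])))
save(np.hstack([cv2.resize(b[0:200,220:420],(400,400)),cv2.resize(p['img'][170:290,230:350],(400,400),interpolation=cv2.INTER_CUBIC)]),'c4.png')
E
```

```text
t: 15.1
tcp_pos: [0.548, -0.2122, 0.1357]
ee_rot: [0.537, -0.532, 0.457, -0.468]
wrist_force: [0.4, -0.2, -1.2]
width: 0.334
15.1 tcp [ 548.  -212.2  135.7] x [ 0.144 -0.99   0.007] y [ 0.016 -0.005 -1.   ] z [0.99  0.144 0.015]
tip est mould xyz [-101.3    8.2  150. ] tcp mould [-231.4    7.7] [ 0.4 -0.2 -1.2] [-0.02 -0.03  0.02] 0.334
front row 165 cols at 200,280 [[286, 363], [286, 362], [290, 359]]
front row 165 cols at 200,280 [[286, 363], [286, 362], [290, 359]]
0.83 [0.506 0.095 0.063] [[280.84383723 226.70410527]]
```

View pics/c4.png

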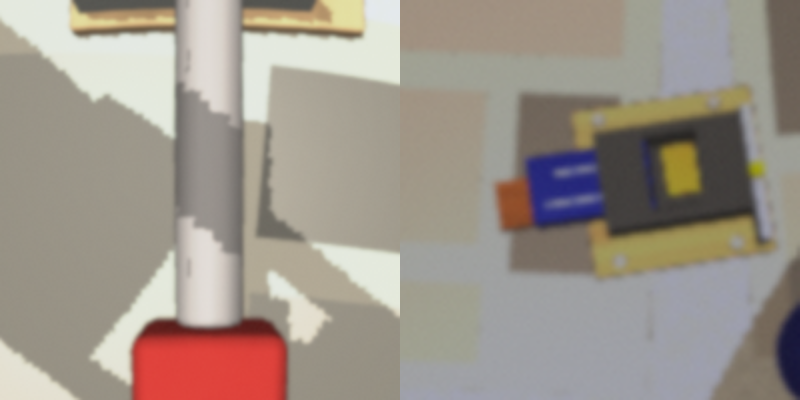

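The block stands about 50 mm out on the ledge (right panel), and the tool hasn't slipped (handle front still at row 165). Working out the return to the rest.

```bash
cat > go.py <<'E'
from h import *
import sys
def to(P,Rt):
    s,p,r=st(); print('travel cm',np.round(r.inv().apply(np.array(P)-p)*100,2),'ang',np.round((r.inv()*Rt).as_rotvec(degrees=True),2))
def down(yaw): # tool-x backwards along heading yaw
    c,s=np.cos(np.radians(yaw)),np.sin(np.radians(yaw)); return R.from_matrix(np.array([[-c,0,s],[-s,0,-c],[0,-1,0]]).astype(float))
E
python3 - <<'E'
from go import *
Rg=R.from_quat([.012,-.706,.708,-.013]); print(np.round(Rg.as_matrix(),3).tolist())
to([.4989,-.3621,.1357],Rg)
E
```

```text
[[-0.999, 0.001, 0.035], [-0.035, -0.003, -0.999], [-0.001, -1.0, 0.003]]
travel cm [14.32 -0.59 -6.7 ] ang [-0.21 96.24 -0.33]
```

```bash
python3 -m pendant '[{"travel":[1,-0.1,-0.5],"angular":[0,8,0],"grip":0},{"travel":[2,-0.2,-1],"angular":[0,16,0],"grip":0},{"travel":[3,-0.3,-1.5],"angular":[0,24,0],"grip":0},{"travel":[4,-0.4,-2],"angular":[0,32,0],"grip":0},{"travel":[5,-0.4,-2.5],"angular":[0,40,0],"grip":0},{"travel":[6,-0.5,-3],"angular":[0,48,0],"grip":0},{"travel":[7,-0.5,-3.5],"angular":[-0.1,56,-0.2],"grip":0},{"travel":[9,-0.5,-4],"angular":[-0.1,64,-0.2],"grip":0},{"travel":[11,-0.5,-5],"angular":[-0.1,72,-0.2],"grip":0},{"travel":[13,-0.6,-6],"angular":[-0.2,80,-0.3],"grip":0},{"travel":[14.3,-0.6,-6.7],"angular":[-0.2,88,-0.3],"grip":0},{"travel":[14.3,-0.6,-6.7],"angular":[-0.2,96.2,-0.3],"grip":0},{"travel":[14.3,-0.6,-6.7],"angular":[-0.2,96.2,-0.3],"grip":0},{"travel":[14.3,-0.6,-6.7],"angular":[-0.2,96.2,-0.3],"grip":0}]'
python3 - <<'E'
from go import *
to([.4989,-.3621,.016],R.from_quat([.012,-.706,.708,-.013]))
E
```

```text
t: 16.65
tcp_pos: [0.4981, -0.3607, 0.1336]
ee_rot: [0.014, -0.014, 0.707, -0.707]
wrist_force: [0.1, 0.6, -1.8]
width: 0.333
travel cm [-0.08 11.76  0.14] ang [0.17 0.26 0.11]
```

```bash
python3 -m pendant '[{"travel":[-0.08,4,0.14],"angular":[0.2,0.3,0.1],"grip":0},{"travel":[-0.08,8,0.14],"angular":[0.2,0.3,0.1],"grip":0},{"travel":[-0.08,10,0.14],"angular":[0.2,0.3,0.1],"grip":0},{"travel":[-0.08,11,0.14],"angular":[0.2,0.3,0.1],"grip":0},{"travel":[-0.08,11.5,0.14],"angular":[0.2,0.3,0.1],"grip":0},{"travel":[-0.08,11.75,0.14],"angular":[0.2,0.3,0.1],"grip":0},{"travel":[-0.08,11.75,0.14],"angular":[0.2,0.3,0.1],"grip":0}]';python3 -m pendant '[{"travel":[0,0,0],"angular":[0,0,0],"grip":1},{"travel":[0,0,0],"angular":[0,0,0],"grip":1},{"travel":[0,0,0],"angular":[0,0,0],"grip":1},{"travel":[0,0,0],"angular":[0,0,0],"grip":1},{"travel":[0,0,0],"angular":[0,0,0],"grip":1},{"travel":[0,0,0],"angular":[0,0,0],"grip":1},{"travel":[0,-4,0],"angular":[0,0,0],"grip":1},{"travel":[0,-9,0],"angular":[0,0,0],"grip":1},{"travel":[0,-14,0],"angular":[0,0,0],"grip":1},{"travel":[0,-19,0],"angular":[0,0,0],"grip":1},{"travel":[0,-20,0],"angular":[0,0,0],"grip":1},{"travel":[0,-20,0],"angular":[0,0,0],"grip":1}]'
python3 - <<'E'
from go import *
pc=wsee('w5'); 
hsv=cv2.cvtColor(pc['img'],cv2.COLOR_RGB2HSV).astype(int); H,S,V=hsv[...,0],hsv[...,1],hsv[...,2]
rect(pc,((H<6)|(H>174))&(S>160)&(V>70),0.046,'red')
p=cams.capture('top'); img=p['img'].astype(int)
m=(img[...,2]>1.6*img[...,0])&(img[...,2]>60); n,l,s,c=cv2.connectedComponentsWithStats(m.astype(np.uint8))
for i in range(1,n):
    if s[i,4]<60: continue
    ys,xs=np.nonzero(l==i); W=np.array([pix_plane(p,(x,y),.065)[:2] for x,y in zip(xs,ys)])*1000
    print(s[i,4],np.round(c[i]),cv2.minAreaRect(W.astype(np.float32)))
c0=np.array([.523,.018]);u=np.array([-.1411,.990]); 
to(np.append(c0+.095*u,.22),down(98.1)); print(c0+.095*u)
s,_,_=st(); print(s['joint_pos'])
E
```

```text
t: 17.35
tcp_pos: [0.4996, -0.3626, 0.0172]
ee_rot: [-0.013, 0.012, -0.705, 0.709]
wrist_force: [0.6, -0.1, -1.9]
width: 0.336
t: 18.55
tcp_pos: [0.5004, -0.3629, 0.2207]
ee_rot: [-0.015, 0.01, -0.704, 0.71]
wrist_force: [1.3, 0.9, -0.6]
width: 0.998
red 2352 [323. 184.] mid [ 501.2 -362.8] size [96.7 27.8] ang 2.4
5335 [214.  30.] ((1029.26025390625, 270.7243957519531), (247.71121215820312, 171.96165466308594), 89.73152923583984)
4584 [442.  25.] ((1030.1549072265625, -331.90167236328125), (252.51348876953125, 164.52516174316406), 89.73152923583984)
374 [279. 226.] ((507.99169921875, 99.07787322998047), (49.31438064575195, 50.358150482177734), 7.512065410614014)
675 [357. 272.] ((392.519775390625, -87.76567077636719), (63.75318908691406, 79.29551696777344), 74.94254302978516)
337 [ 23. 302.] ((335.65850830078125, 700.591552734375), (44.46868133544922, 46.46241760253906), 5.369178295135498)
1265 [596. 386.] ((132.44728088378906, -635.0194091796875), (114.22640991210938, 68.09899139404297), 89.1076431274414)
travel cm [ -2.79  -0.59 -47.25] ang [ -0.18 -96.07   0.11]
[0.5095955 0.11205  ]
[-0.75415843  0.20680528  1.5721565  -0.00163538  1.35971678  0.78156366]
```

View pics/w5.png

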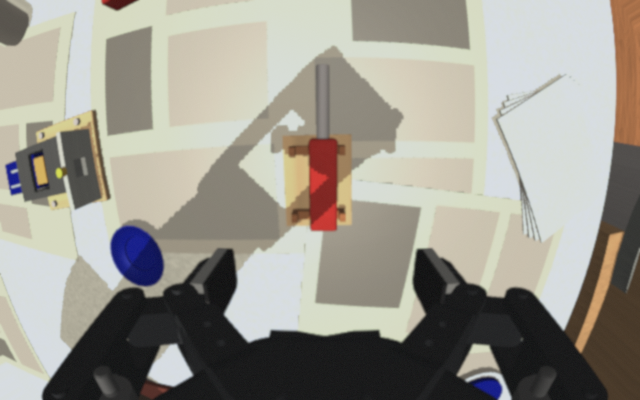

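The tool lies in its rest at (323,183), between the upstands. The block sticks out at far left (14,178). Moving above the block.

```bash
python3 -m pendant '[{"travel":[-0.2,-0.6,-4],"angular":[0,-8,0],"grip":1},{"travel":[-0.5,-0.6,-8],"angular":[0,-16,0],"grip":1},{"travel":[-0.7,-0.6,-12],"angular":[0,-24,0],"grip":1},{"travel":[-1,-0.6,-16],"angular":[0,-32,0],"grip":1},{"travel":[-1.2,-0.6,-20],"angular":[0,-40,0],"grip":1},{"travel":[-1.5,-0.6,-24],"angular":[0,-48,0],"grip":1},{"travel":[-1.7,-0.6,-28],"angular":[0,-56,0],"grip":1},{"travel":[-2,-0.6,-32],"angular":[0,-64,0],"grip":1},{"travel":[-2.3,-0.6,-36],"angular":[0,-72,0],"grip":1},{"travel":[-2.5,-0.6,-40],"angular":[-0.1,-80,0],"grip":1},{"travel":[-2.8,-0.6,-44],"angular":[-0.2,-88,0.1],"grip":1},{"travel":[-2.8,-0.6,-47],"angular":[-0.2,-96,0.1],"grip":1},{"travel":[-2.8,-0.6,-47],"angular":[-0.2,-96,0.1],"grip":1},{"travel":[-2.8,-0.6,-47],"angular":[-0.2,-96,0.1],"grip":1},{"travel":[-2.8,-0.6,-47],"angular":[-0.2,-96,0.1],"grip":1}]'
python3 - <<'E'
from go import *
s,p,r=st(); print(s['joint_pos']); print(np.round(r.as_matrix(),3).tolist())
pc=wsee('w6'); i=pc['img'].astype(int); rect(pc,(i[...,2]>1.6*i[...,0])&(i[...,2]>60),.065,'blue',100)
c0=np.array([.523,.018]);u=np.array([-.1411,.990]); to(np.append(c0+.092*u,.026),down(98.1))
E
```

```text
t: 20.15
tcp_pos: [0.509, 0.1087, 0.2184]
ee_rot: [-0.532, 0.534, -0.465, 0.464]
wrist_force: [-0.4, -0.1, -0.9]
width: 1.0
[ 5.91078215e-02 -1.83136084e-02  1.80845712e+00 -4.30689234e-04
  1.35472021e+00 -7.88902331e-02]
[[0.138, -0.003, 0.99], [-0.99, -0.001, 0.138], [0.0, -1.0, -0.003]]
blue 706 [509.  15.] mid [681.2 334.1] size [46.6 34.3] ang 38.0
blue 2713 [630.  78.] mid [920.5 356.1] size [ 67.9 253. ] ang 3.0
blue 703 [627. 172.] mid [939.1 201.9] size [95.2 43.2] ang 0.9
blue 2272 [325. 196.] mid [510. 100.] size [50.4 55. ] ang 8.0
blue 11231 [610. 300.] mid [1209.8 -185.5] size [223.3 948.6] ang 47.1
blue 649 [238. 316.] mid [429.  -58.7] size [32.2 54.1] ang 39.3
travel cm [-0.05 19.29  0.12] ang [ 0.14 -0.2   0.01]
```

View pics/w6.png

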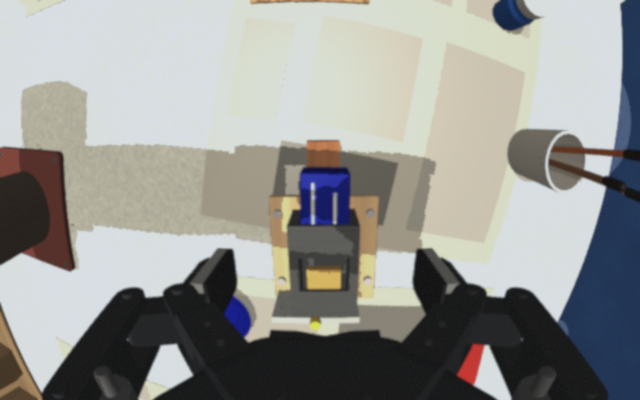

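```bash
python3 -m pendant '[{"travel":[0,4,0],"angular":[0,0,0],"grip":1},{"travel":[0,8,0],"angular":[0,0,0],"grip":1},{"travel":[0,12,0.05],"angular":[0,0,0],"grip":1},{"travel":[0,16,0.05],"angular":[0,0,0],"grip":1},{"travel":[0,18,0.05],"angular":[0,0,0],"grip":1},{"travel":[0,19.2,0.05],"angular":[0,0,0],"grip":1},{"travel":[0,19.2,0.05],"angular":[0,0,0],"grip":1}]' 40; python3 -m pendant '[{"travel":[0,0,0],"angular":[0,0,0],"grip":0},{"travel":[0,0,0],"angular":[0,0,0],"grip":0},{"travel":[0,0,0],"angular":[0,0,0],"grip":0},{"travel":[0,0,0],"angular":[0,0,0],"grip":0},{"travel":[0,0,0],"angular":[0,0,0],"grip":0},{"travel":[0,0,0],"angular":[0,0,0],"grip":0}]' 40; python3 chk.py
```

```text
t: 20.9
tcp_pos: [0.5081, 0.1075, 0.0252]
ee_rot: [-0.531, 0.534, -0.466, 0.464]
wrist_force: [0.0, -0.9, 0.8]
width: 1.001
t: 21.5
tcp_pos: [0.5089, 0.1075, 0.0269]
ee_rot: [-0.532, 0.534, -0.466, 0.464]
wrist_force: [-3.3, -1.1, 5.0]
width: 0.581
21.5 tcp [508.9 107.5  26.9] x [ 0.135 -0.991  0.   ] y [-0.004 -0.001 -1.   ] z [ 0.991  0.135 -0.004]
tip est mould xyz [220.6   0.5  42.2] tcp mould [90.5  1.3] [-3.3 -1.1  5. ] [-0.19  0.44 -0.13] 0.581
```

Gripped the block (49 mm). Drawing it along the ledge.

```bash
python3 -m pendant '[{"travel":[-0.6,0,0],"angular":[0,0,0],"grip":0},{"travel":[-1.2,0,0],"angular":[0,0,0],"grip":0},{"travel":[-1.8,0,0],"angular":[0,0,0],"grip":0},{"travel":[-2.4,0,0],"angular":[0,0,0],"grip":0},{"travel":[-3,0,0],"angular":[0,0,0],"grip":0},{"travel":[-3.6,0,0],"angular":[0,0,0],"grip":0},{"travel":[-4.2,0,0],"angular":[0,0,0],"grip":0},{"travel":[-4.7,0,0],"angular":[0,0,0],"grip":0},{"travel":[-4.7,0,0],"angular":[0,0,0],"grip":0}]' 60; python3 chk.py
python3 - <<'E'
from go import *
p=cams.capture('top'); save(cv2.resize(p['img'][170:290,200:350],(750,600),interpolation=cv2.INTER_CUBIC),'t7.png')
E
```

```text
t: 22.4
tcp_pos: [0.5026, 0.1552, 0.027]
ee_rot: [-0.532, 0.534, -0.466, 0.464]
wrist_force: [-0.9, 2.3, -1.2]
width: 0.578
22.4 tcp [502.6 155.2  27. ] x [ 0.136 -0.991 -0.001] y [-0.004  0.    -1.   ] z [ 0.991  0.136 -0.004]
tip est mould xyz [2.687e+02 1.000e-01 4.240e+01] tcp mould [138.7   0.9] [-0.9  2.3 -1.2] [ 0.29  0.06 -0.03] 0.578
```

View pics/t7.png

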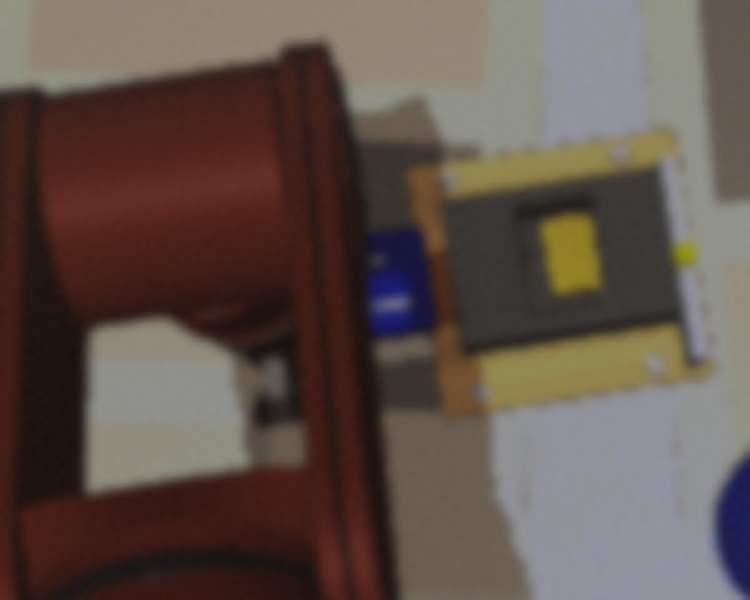

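```bash
python3 -m pendant '[{"travel":[0,0,0],"angular":[0,0,0],"grip":1},{"travel":[0,0,0],"angular":[0,0,0],"grip":1},{"travel":[0,0,0],"angular":[0,0,0],"grip":1},{"travel":[0,0,0],"angular":[0,0,0],"grip":1},{"travel":[0,0,0],"angular":[0,0,0],"grip":1},{"travel":[0.7,0,0],"angular":[0,0,0],"grip":1},{"travel":[1.5,0,0],"angular":[0,0,0],"grip":1},{"travel":[2.3,0,0],"angular":[0,0,0],"grip":1},{"travel":[2.7,0,0],"angular":[0,0,0],"grip":1},{"travel":[2.7,0,0],"angular":[0,0,0],"grip":1}]' 60
python3 -m pendant '[{"travel":[0,0,0],"angular":[0,0,0],"grip":0},{"travel":[0,0,0],"angular":[0,0,0],"grip":0},{"travel":[0,0,0],"angular":[0,0,0],"grip":0},{"travel":[0,0,0],"angular":[0,0,0],"grip":0},{"travel":[0,0,0],"angular":[0,0,0],"grip":0},{"travel":[0,0,0],"angular":[0,0,0],"grip":0},{"travel":[0,0,0],"angular":[0,0,0],"grip":0}]' 70; python3 chk.py
python3 - <<'E'
from go import *
pc=wsee('w8'); i=pc['img'].astype(int); rect(pc,(i[...,2]>1.6*i[...,0])&(i[...,2]>60),.065,'blue',100)
s,p,r=st(); print(p)
E
```

```text
t: 23.45
tcp_pos: [0.5065, 0.1273, 0.027]
ee_rot: [-0.532, 0.533, -0.466, 0.464]
wrist_force: [0.2, 0.0, -1.1]
width: 0.999
t: 24.15
tcp_pos: [0.5065, 0.1275, 0.0273]
ee_rot: [-0.532, 0.533, -0.466, 0.464]
wrist_force: [-0.5, 0.4, 4.4]
width: 0.577
24.15 tcp [506.5 127.5  27.3] x [ 0.135 -0.991 -0.001] y [-0.003  0.    -1.   ] z [ 0.991  0.135 -0.003]
tip est mould xyz [ 2.408e+02 -1.000e-01  4.260e+01] tcp mould [110.8   0.8] [-0.5  0.4  4.4] [0.12 0.12 0.03] 0.577
blue 122 [623.   3.] mid [640.7 291.4] size [26.7  3.9] ang 28.2
blue 18578 [325. 245.] mid [505.  142.6] size [48.6 70.2] ang 7.9
blue 598 [630. 385.] mid [832.7   6.8] size [ 39.1 130.6] ang 51.1
[0.50654098 0.12755119 0.02723903]
```

```bash
python3 -m pendant '[{"travel":[0,-0.5,0],"angular":[0,0,0],"grip":0},{"travel":[0,-1.5,0],"angular":[0,0,0],"grip":0},{"travel":[0,-3.5,0],"angular":[0,0,0],"grip":0},{"travel":[0,-6,0],"angular":[0,0,0],"grip":0},{"travel":[0,-8,0],"angular":[0,0,0],"grip":0},{"travel":[0,-9,0],"angular":[0,0,0],"grip":0},{"travel":[0,-9,0],"angular":[0,0,0],"grip":0}]'; python3 chk.py
python3 - <<'E'
from go import *
to([.4525,.3855,.118],down(97.8))
E
```

```text
t: 24.9
tcp_pos: [0.5079, 0.1276, 0.1189]
ee_rot: [0.533, -0.533, 0.465, -0.465]
wrist_force: [0.4, -0.1, -4.2]
width: 0.578
24.9 tcp [507.9 127.6 118.9] x [ 0.135 -0.991 -0.001] y [-0.  0. -1.] z [ 0.991  0.135 -0.   ]
tip est mould xyz [240.6  -1.4 134.2] tcp mould [110.6  -0.6] [ 0.4 -0.1 -4.2] [-0.01 -0.04  0.01] 0.578
travel cm [-26.3    0.1   -2.02] ang [ 0.01 -0.05 -0.03]
```

```bash
python3 -m pendant '[{"travel":[-1.5,0,0],"angular":[0,0,0],"grip":0},{"travel":[-4.5,-1,0],"angular":[0,0,0],"grip":0},{"travel":[-8,-2,-0.5],"angular":[0,0,0],"grip":0},{"travel":[-12,-3,-1],"angular":[0,0,0],"grip":0},{"travel":[-15,-4,-1.5],"angular":[0,0,0],"grip":0},{"travel":[-17,-4,-2],"angular":[0,0,0],"grip":0},{"travel":[-17,-4,-2],"angular":[0,0,0],"grip":0}]'
python3 - <<'E'
from go import *
pc=wsee('w9')
for d in cams.masks_of('mat',pc)[:1]: print(d['score']); rect(pc,d['pixels'],.006,'mat')
i=pc['img'].astype(int); rect(pc,(i[...,0]>1.7*i[...,2])&(i[...,0]>90)&(i[...,0]<1.8*i[...,1]),.006,'cork',400)
p=cams.capture('side')
for d in cams.masks_of('mat',p)[:1]:
    ys,xs=np.nonzero(d['pixels']); W=np.array([pix_plane(p,(x,y),.006)[:2] for x,y in zip(xs,ys)])*1000; print(cv2.minAreaRect(W.astype(np.float32)))
E
```

```text
t: 25.6
tcp_pos: [0.463, 0.2962, 0.1577]
ee_rot: [-0.533, 0.534, -0.465, 0.463]
wrist_force: [-0.4, 0.1, -4.5]
width: 0.576
0.75
mat 20095 [328.  97.] mid [454.1 384.5] size [139.3 139.4] ang 6.4
cork 19199 [328.  98.] mid [454.3 384.8] size [136.1 136.3] ang 6.4
cork 1708 [ 49. 304.] mid [-4.5 -0.3] size [201.5 202.3] ang 0.1
((452.5331115722656, 386.48272705078125), (140.86688232421875, 143.33885192871094), 5.878085613250732)
```

View pics/w9.png

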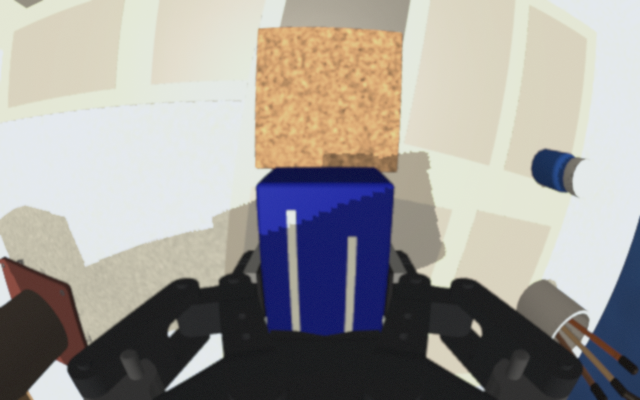

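Run:
```python
from go import *
s,p,r=st(); w=dict(np.load('pics/w9.npz')); M=r.as_matrix(); u=-M[:,0]
for v in (183,186): 
    e=wray(w,(325,v),p[2]+.0377); print('front edge ahead of tcp',(e-p)@u)
o=((wray(w,(325,184),p[2]+.0377)-p)@u)-.045; print(o)
to(np.array([.454,.3852,.05])-o*np.array([-.12,.99,0]),down(97.0))
```

```text
front edge ahead of tcp 0.048643608081126645
front edge ahead of tcp 0.047593314429726016
0.003293980353764006
travel cm [-8.99 10.77  0.2 ] ang [0.12 0.73 0.02]
```

```bash
python3 -m pendant '[{"travel":[-2,0,0],"angular":[0,0.3,0],"grip":0},{"travel":[-5,1,0.1],"angular":[0,0.7,0],"grip":0},{"travel":[-8,3,0.2],"angular":[0.1,0.7,0],"grip":0},{"travel":[-9,6,0.2],"angular":[0.1,0.7,0],"grip":0},{"travel":[-9,9,0.2],"angular":[0.1,0.7,0],"grip":0},{"travel":[-9,10.8,0.2],"angular":[0.1,0.7,0],"grip":0},{"travel":[-9,10.8,0.2],"angular":[0.1,0.7,0],"grip":0},{"travel":[-9,10.8,0.2],"angular":[0.1,0.7,0],"grip":0}]'
python3 - <<'E'
from go import *
to(np.array([.4544,.382,.0095]),down(97.0))
E
```

```text
t: 26.6
tcp_pos: [0.4547, 0.3813, 0.0496]
ee_rot: [-0.529, 0.53, -0.469, 0.469]
wrist_force: [-0.0, -0.3, -4.6]
width: 0.577
travel cm [-0.08  4.01 -0.01] ang [ 0.07 -0.05  0.05]
```

```bash
python3 -m pendant '[{"travel":[-0.1,1,0],"angular":[0,0,0],"grip":0},{"travel":[-0.1,2,0],"angular":[0,0,0],"grip":0},{"travel":[-0.1,2.8,0],"angular":[0,0,0],"grip":0},{"travel":[-0.1,3.4,0],"angular":[0,0,0],"grip":0},{"travel":[-0.1,3.7,0],"angular":[0,0,0],"grip":0},{"travel":[-0.1,3.9,0],"angular":[0,0,0],"grip":0},{"travel":[-0.1,4.0,0],"angular":[0,0,0],"grip":0},{"travel":[-0.1,4.0,0],"angular":[0,0,0],"grip":0}]'; python3 -m pendant '[{"travel":[0,0.05,0],"angular":[0,0,0],"grip":0},{"travel":[0,0.1,0],"angular":[0,0,0],"grip":0},{"travel":[0,0.1,0],"angular":[0,0,0],"grip":0}]'
```

```text
t: 27.4
tcp_pos: [0.4546, 0.3823, 0.0097]
ee_rot: [-0.529, 0.53, -0.469, 0.469]
wrist_force: [0.5, 0.5, -4.0]
width: 0.571
t: 27.7
tcp_pos: [0.4547, 0.3824, 0.0088]
ee_rot: [-0.529, 0.53, -0.469, 0.469]
wrist_force: [0.1, -0.1, -4.3]
width: 0.58
```

Still hanging (about -4.3 N). Lowering in 1 mm steps until the load transfers.

```bash
python3 -m pendant '[{"travel":[0,0.05,0],"angular":[0,0,0],"grip":0},{"travel":[0,0.1,0],"angular":[0,0,0],"grip":0},{"travel":[0,0.1,0],"angular":[0,0,0],"grip":0}]'; python3 -m pendant '[{"travel":[0,0.05,0],"angular":[0,0,0],"grip":0},{"travel":[0,0.08,0],"angular":[0,0,0],"grip":0},{"travel":[0,0.08,0],"angular":[0,0,0],"grip":0}]'
```

```text
t: 28.0
tcp_pos: [0.4548, 0.3824, 0.0083]
ee_rot: [-0.529, 0.53, -0.469, 0.469]
wrist_force: [-1.7, -1.1, 2.3]
width: 0.58
t: 28.3
tcp_pos: [0.4548, 0.3824, 0.0083]
ee_rot: [-0.529, 0.53, -0.469, 0.469]
wrist_force: [-3.4, -3.7, 6.5]
width: 0.579
```

On the mat: load transferred. Releasing, then retreating upward.

```bash
python3 -m pendant '[{"travel":[0,-0.05,0],"angular":[0,0,0],"grip":0.7},{"travel":[0,-0.05,0],"angular":[0,0,0],"grip":1},{"travel":[0,-0.05,0],"angular":[0,0,0],"grip":1},{"travel":[0,-0.05,0],"angular":[0,0,0],"grip":1},{"travel":[0,-0.05,0],"angular":[0,0,0],"grip":1},{"travel":[0,-0.05,0],"angular":[0,0,0],"grip":1},{"travel":[0,-2,0],"angular":[0,0,0],"grip":1},{"travel":[0,-6,0],"angular":[0,0,0],"grip":1},{"travel":[0,-11,0],"angular":[0,0,0],"grip":1},{"travel":[0,-16,0],"angular":[0,0,0],"grip":1},{"travel":[4,-20,0],"angular":[0,0,0],"grip":1},{"travel":[9,-22,0],"angular":[0,0,0],"grip":1},{"travel":[13,-22,0],"angular":[0,0,0],"grip":1},{"travel":[13,-22,0],"angular":[0,0,0],"grip":1},{"travel":[13,-22,0],"angular":[0,0,0],"grip":1}]'
python3 - <<'E'
from go import *
pc=wsee('w10'); i=pc['img'].astype(int); rect(pc,(i[...,2]>1.6*i[...,0])&(i[...,2]>60),.046,'blue',300)
p=cams.capture('side'); save(p['img'],'s10.png')
for q in ['tool_mid','brush_pot','dish','paint','block_mid']:
    for d in cams.recognise(q,p)[:2]: print(q,round(d['score'],2),np.round(toworld(p,d['position']),3))
E
```

```text
t: 29.8
tcp_pos: [0.4712, 0.2527, 0.2288]
ee_rot: [-0.529, 0.529, -0.469, 0.469]
wrist_force: [-0.4, -0.3, -0.3]
width: 0.999
blue 12456 [618. 258.] mid [1180.7   21.6] size [ 389.7 1264.4] ang 36.2
blue 3261 [324.  62.] mid [456.  381.3] size [47.7 87.8] ang 7.0
blue 675 [515. 121.] mid [689.2 358. ] size [44.6 39.1] ang 8.0
tool_mid 0.83 [ 0.502 -0.344  0.036]
tool_mid 0.68 [ 0.764 -0.123  0.035]
brush_pot 0.57 [0.767 0.195 0.074]
brush_pot 0.43 [ 0.504 -0.344  0.032]
dish 0.7 [ 0.503 -0.353  0.035]
dish 0.65 [ 0.387 -0.111  0.01 ]
paint 0.59 [ 0.504 -0.346  0.037]
paint 0.55 [0.7   0.367 0.06 ]
block_mid 0.78 [0.454 0.394 0.043]
block_mid 0.42 [0.504 0.079 0.022]
```

View pics/s10.png

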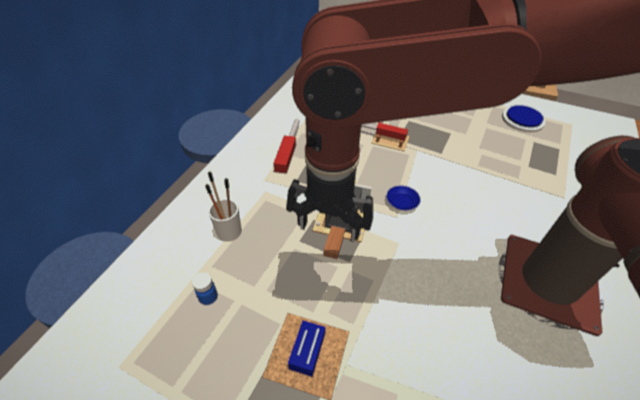

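The block lies flat on the mat at pixel (307,347), within about 4 mm of the middle. The tool is in its rest at (391,132). The pot, dish and jar are where they were, and the gripper is clear of everything.

```bash
python3 -c "
from cell import env; print(env.hand_in())"
```

```text
the job is handed in; nothing more can be done
None
```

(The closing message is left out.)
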